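Hang the drainer plate up with the S-hook

ROBOT

A 6-joint arm with a two-finger parallel gripper is mounted at the origin on a cart in front of the work surface, level with it; the furniture and walls round the work are solid. World frame = base frame: x ahead of the robot, y to its left, z up, the work surface at z = 0. Lengths are in m, angles in rad, forces in N, time in s.
With the tool pointing down it reaches from about 0.375 to 0.975 m from the base axis. Payload 3.8 kg.
Tool frame: the origin (TCP) lies on the mounting face of the last link; the fingertips stand 173 mm ahead of it and the grasp point (between the pads) lies 155 mm ahead of it; z points along the fingers, y is the line along which they close (so a half turn about z gives the same grasp; the last joint's range is limited). The gripper opens to 85 mm and grips with 20 to 120 N. Pads are 22 mm wide; open, the fingers measure 114 mm over their backs; the gripper's body (76 mm by 85 mm) begins 54 mm behind the grasp point. The pads swing forward as they close: fully open they stand 13 mm farther back than shut.
Start: joints at [-1.362, 0.264, 1.604, -0, 1.274, -0.037], TCP at [0.164, -0.655, 0.405] pointing down, gripper open.
Joint ranges: [-2.63, 2.63], [-0.94, 2.18], [0.31, 2.57], [-1.31, 4.45], [0, 2.66], [-2.55, 2.55]. Speed limits (rad/s): [2.57, 2.57, 3.14, 3.14, 3.14, 3.14].

INTERFACE

Orientations are given as a rotation vector (axis times angle).
In Python, from workcell import bot gives the robot as it stands.
- The arm moves only by the tool drive_tool, never from a script. Its argument "increments" is a list of rows, each an object with "delta_pos": the shift along the tool's x, y, z in mm, a list of three; "turn": the turn about the tool's z in rad; "jaw": the opening, from -1 (shut) to 1 (fully open). A call has 1 to 8 rows; each row shifts and turns the commanded pose from where the row before left it, along the tool's axes as they then stand; what a row does not reach is not made up. A row lasts 1/12 s, in which the tool goes at most 41.7 mm and 7.16 degrees, less where a joint would pass 70% of its speed; a pose out of reach is approached as far as the arm can. A call is refused whole if a number of a shift passes 41.7 or a number of a turn 0.125, either way. A call with a gripper value outside its range is refused whole. The fingers move at their own pace and stop on an object; "grip_force" is the grip in N (left out, the last holds). Time passes only in rows, so rows that do not move let the fingers close. It gives the time, the measured TCP pose, the force, the opening and the grip force at its end, in the units of the state.
- bot.read_state(): the state, without advancing time (a new reading comes with each control period).
- bot.read_camera(name): name is "scene" or "side" or "wrist"; returns a dict with "pixels" (384x512x3 uint8, red, green, blue), "fovy" (degrees; the focal length in pixels is half the picture's height over the tangent of half this angle, whatever the lens; pixels are square), "cx", "cy" (the principal point, pixels), "k1" (the pictures are not rectified: a ray, as slopes to the right and down, at radius r is drawn at 1 + k1 r^2 times it, then the intrinsics apply), "camera_from_world" (4x4, takes a point from world to camera coordinates); the wrist camera has in their place "hand_eye" (4x4, takes a point from camera to tool coordinates, whose origin is the TCP and whose axes are the flange's). Camera axes: x right, y down, z forward; pixel columns grow to the right and rows downward; lengths in m; the calibration is good to about 2 mm. A picture is of the moment at which its call begins: read the wrist's pose just before it. There is no depth.
- bot.finish_job(): hands the job in; it is judged then, once.
The state is a dict: "time": time; "q": joint angles; "joint_vel": joint speeds; "joint_torque": joint torques, N m; "tool_pos": TCP position; "tcp_rot": TCP orientation; "wrist_force": force on the tool from outside, world axes, zero at the start; "torque": the same for the moment, N m; "width": opening from 0.0 (shut) to 1.0 (fully open); "grip_force": force on a finger pad.
Only numpy, scipy, OpenCV 4.12 (cv2) and the standard library are available. Lean on these libraries where they do the work, as an engineer would, in place of code of your own. Each camera call takes 0.05 s, during which the arm holds its last target. There are 200 camera calls.

TASK

Take the S-hook off the stand's horizontal rod by its grip block and pass its prong through the small hole in the hanger clip of the flat steel plate, whose place across the plate you may have to feel for. Draw the plate up out of its slotted holder on the hook and hang hook and plate together gently back on the rod, hanging still. Press on the plate with no more than a few newtons, never touch it with the gripper or arm, and leave the beaker and the bottle where they stand.

Things in the scene. Friction and masses are not known exactly. Their poses are not given: they have to be found in the camera images.
- rail: Fixed retort stand. Origin on the worktop under the middle of its horizontal rod; z up, x along the rod. Rod from x = -110 mm (free end, towards the robot) to x = +115 mm, clamped there to a 12 mm upright 262 mm high on a base 100 x 150 x 14 mm centred at x = +130 mm.
- rod_mid (a point): Point on the rod's axis, in its middle, 230 mm above the worktop (axes as rail). The steel rod is 10 mm in diameter.
- hook: Loose steel S-hook, 120 g, hanging on the rod at the start. Its S lies in its y-z plane, z up; origin = rod axis when seated. Roof-shaped crown, 14 mm wide, over the rod; two legs, inner faces at y = +/-12 mm, reach down to z = -10 mm: the +y one ends free, the -y one goes on as the shank. Off the rod: rise 30 mm, move to the hook's -y. On again: from its -y side, over, down.
- hook_grip (a point): Where to hold the hook: plastic grip block on its crown, 22 (x) x 14 (y) x 48 mm, from z = 9 to 57 mm in the hook's frame; this point at z = 34 mm. Grip it across y, fingertips no lower than z = 13 mm (crown and rod are below).
- hook_trough (a point): Middle of the trough where the plate shall hang, at (0, -3, -74) mm in the hook's frame, on the axis of the 5 mm round bar. From the -y leg the bar slants to y = +10, z = -56 mm, then down and round; the trough is level from y = +3 to -9 mm, then rises to the tip as a lip.
- hook_tip (a point): Centre of the prong's rounded end (radius 2.5 mm), at (0, -16.5, -69) mm in the hook's frame. The prong points to the hook's -y; trough and lip together are 10 mm high (z = -76.5 to -66.5 mm) and must pass through the hole.
- holder: Fixed white block 110 x 66 x 40 mm with a slot 6 mm wide along its x, open at the ends, slot floor 10 mm above the worktop. Origin under its centre on the worktop, z up. The plate stands in the slot.
- plate: Loose flat steel plate standing in the holder's slot, 96 mm wide (x), 4 mm thick (y), 66 mm high, about 160 g with its clip. Origin at the middle of its lower edge; z up, y its normal, at the start within 0.6 rad of the hook's y. It has 1 mm of play to each side in the slot, so its top rocks a few mm when pushed.
- clip_mid (a point): Middle of the clip's travel, 84 mm above the plate's lower edge (plate's axes). The hanger clip, 64 mm wide, 34 high, 4 thick, stands on its top edge in its plane; its upright oblong hole (9 wide, 15 high) is centred at this height but anywhere up to 16 mm either side along x. Its place is not reported: feel for it. The clip slides stiffly (8 N).
- beaker: Clear beaker, 52 mm wide, 70 mm high, origin under its centre; a bystander.
- bottle: Clear bottle with a black cap, 60 mm wide, 122 mm high, origin under its centre; a bystander.
Things that resemble listed ones, but are neither listed nor needed, are in the scene too. There is more than one size of the plate; the one meant has the size given above.

How it is judged:
On the way, in this order (a step that is already met when the one before it is completed fails the run):
1. the gripper has taken the hook off the rod (contact force between the fingers and hook above 2 N and contact force between hook and rail below 0.05 N), for 0.2 s.
2. the plate hangs on the prong, clear of its holder (contact force between hook and plate above 0.4 N and contact force between plate and holder below 0.05 N and height (world z) of plate above 0.03 m and z of hook_tip in the frame of plate between 0.07 and 0.104 m), for 0.2 s.
At the end, for the whole second after the job is handed in: Hook seated on the rod (origin within 12 mm sideways, 10 mm in height of the rod's axis, 100 mm of its middle), the plate hanging on its prong through the clip's hole, lower edge over 45 mm above the worktop, nearly still (plate under 0.08 m/s, hook under 0.05 m/s), released (x of hook in the frame of rail between -0.1 and 0.1 m and y of hook in the frame of rod_mid between -0.012 and 0.012 m and z of hook in the frame of rod_mid between -0.01 and 0.01 m and contact force between hook and rail above 1.5 N and contact force between hook and plate above 0.4 N and z of hook_tip in the frame of plate between 0.07 and 0.104 m and height (world z) of plate above 0.045 m and linear speed of plate below 0.08 m/s and linear speed of hook below 0.05 m/s); the robot touches nothing.
It fails at once if the hook presses on the plate with more than 12 N (contact force between hook and plate above 12 N).
It fails at once if the gripper or arm touches the plate (contact force between any of the fingers, the arm and plate above 0.5 N).
It fails at once if the beaker or the bottle is moved by more than 20 mm (distance of any of beaker, bottle from where it was at the start of the episode above 0.02 m).
It also fails if it takes over 72 s, if anything falls off the work surface, if the arm or the gripper's body presses on something with over 40 N, if the wrist force passes 120 N, or if a joint passes its speed limit or range.

## Working session

There is one attempt and no reset: what is moved stays moved. The work goes in short steps, Python scripts to look and compute and a tool call to move; the robot and the scene stay as the last step left them, time stands still between calls to the robot, and variables do not carry over. Pictures are saved under pics/ and viewed, at most 10 in all, crops included, and the job is handed in when it is done.

Besides the shell and the picture viewer there is one more tool, called in YAML: its name, and indented under it one key for each argument. drive_tool: Moves the arm, as the interface text tells. Its arguments: {"type":"object","properties":{"increments":{"type":"array"},"grip_force":{"type":"number"}},"required":["increments"]}

```bash
mkdir -p pics; ls; cat > h.py <<'E'
import numpy as np, cv2, json
from scipy.spatial.transform import Rotation as R
from workcell import bot
def cam(name):
    s=bot.read_state(); c=bot.read_camera(name)
    if 'hand_eye' in c:
        T=np.eye(4);T[:3,:3]=R.from_rotvec(s['tcp_rot']).as_matrix();T[:3,3]=s['tool_pos']
        W=T@np.array(c['hand_eye'])
    else: W=np.linalg.inv(np.array(c['camera_from_world']))
    f=192/np.tan(np.radians(c['fovy'])/2)
    return dict(img=cv2.cvtColor(c['pixels'],cv2.COLOR_RGB2BGR),W=W.tolist(),f=f,cx=c['cx'],cy=c['cy'],k=c['k1'],name=name)
def save(c,fn):
    cv2.imwrite(f'pics/{fn}.png',c['img']); json.dump({k:v for k,v in c.items() if k!='img'},open(f'pics/{fn}.json','w'))
def load(fn):
    c=json.load(open(f'pics/{fn}.json')); c['img']=cv2.imread(f'pics/{fn}.png'); return c
def ray(c,u,v):
    K=np.array([[c['f'],0,c['cx']],[0,c['f'],c['cy']],[0,0,1.]])
    p=cv2.undistortPoints(np.array([[[u,v]]],float),K,np.array([c['k'],0,0,0.]),R=None)[0,0]
    W=np.array(c['W']); d=W[:3,:3]@np.array([p[0],p[1],1]); return W[:3,3],d/np.linalg.norm(d)
def onz(c,u,v,z):
    o,d=ray(c,u,v); return o+d*(z-o[2])/d[2]
def tri(rs):
    A=np.zeros((3,3));b=np.zeros(3)
    for o,d in rs:
        P=np.eye(3)-np.outer(d,d);A+=P;b+=P@o
    x=np.linalg.solve(A,b); return x,[float(np.linalg.norm((np.eye(3)-np.outer(d,d))@(x-o))*1e3) for o,d in rs]
def proj(c,p):
    W=np.linalg.inv(np.array(c['W'])); q=W[:3,:3]@np.array(p)+W[:3,3]; x,y=q[:2]/q[2]; r=1+c['k']*(x*x+y*y)
    return np.array([c['f']*x*r+c['cx'],c['f']*y*r+c['cy']])
E
python3 - <<'E'
from h import *
for n in ['scene','side']:
    c=cam(n); save(c,n+'0'); print(n,np.round(np.array(c['W']),3).tolist(),c['f'],c['k'])
s=bot.read_state();print({k:np.round(v,3).tolist() for k,v in s.items()})
a=np.hstack([load('scene0')['img'],load('side0')['img']])
cv2.imwrite('pics/s.png',cv2.resize(load('scene0')['img'],(800,600)));cv2.imwrite('pics/d.png',cv2.resize(load('side0')['img'],(800,600)))
E
```

```text
pics
scene [[-0.851, -0.21, 0.481, -0.192], [-0.525, 0.377, -0.763, 1.064], [-0.021, -0.902, -0.431, 0.853], [0.0, 0.0, 0.0, 1.0]] 454.07262532066596 0.018395604889136524
side [[-0.904, -0.238, 0.355, -0.029], [-0.428, 0.531, -0.731, 1.049], [-0.014, -0.813, -0.582, 1.101], [0.0, 0.0, 0.0, 1.0]] 438.9579124798707 -0.028428610705406407
{'time': 0.1, 'q': [-1.362, 0.265, 1.605, 0.0, 1.274, -0.037], 'joint_vel': [0.001, -0.002, -0.001, -0.0, -0.001, -0.001], 'joint_torque': [0.0, -51.671, -36.859, -0.0, 0.006, 0.0], 'tool_pos': [0.164, -0.654, 0.403], 'tcp_rot': [-3.116, -0.385, 0.0], 'wrist_force': [-0.12, -0.034, -0.394], 'torque': [-0.031, 0.014, 0.01], 'grip_force': 0.0, 'width': 1.002}
```

View pics/s.png

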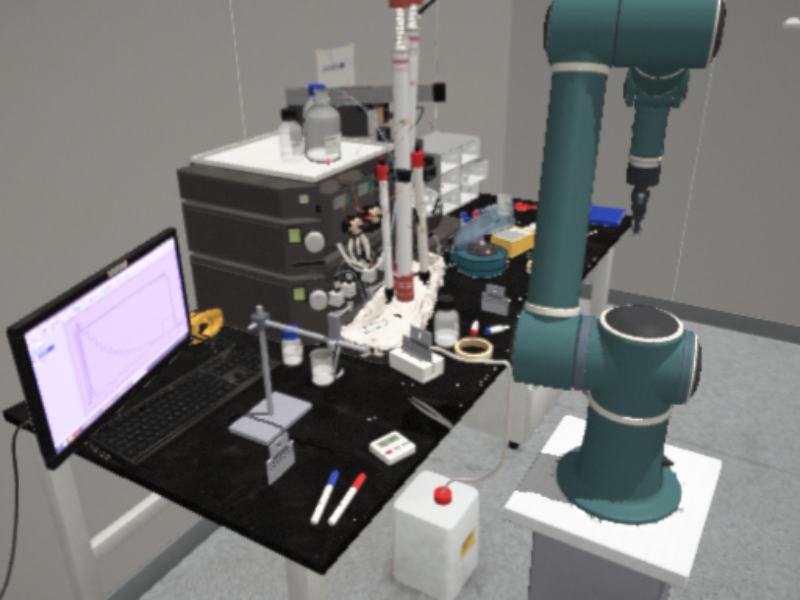

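View pics/d.png

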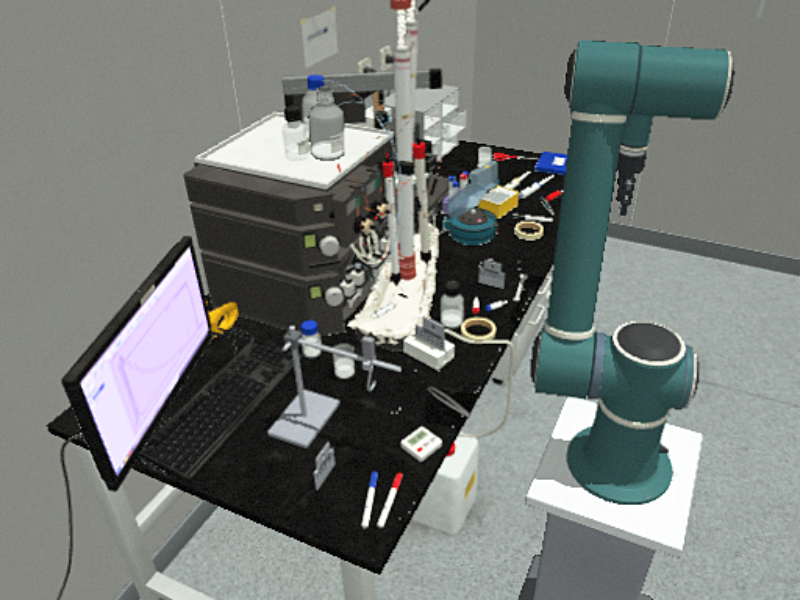

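```bash
python3 - <<'E'
from h import *
a=load('scene0')['img'][190:290,150:310];b=load('side0')['img'][190:290,170:330]
cv2.imwrite('pics/c1.png',np.vstack([cv2.resize(x,(480,300),interpolation=cv2.INTER_CUBIC) for x in(a,b)]))
E
```

```text
(no output)
```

View pics/c1.png

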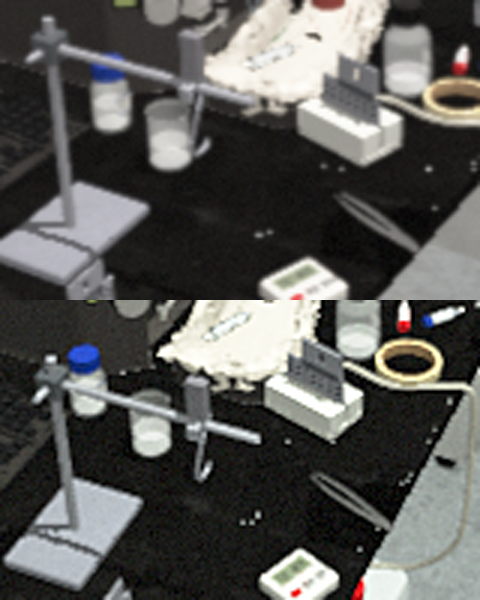

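```bash
python3 - <<'E'
from h import *
A=load('scene0');B=load('side0')
S=lambda x,y:(150+x/3,190+y/3)
D=lambda x,y:(170+x/3,190+(y-300)/3)
def both(n,a,b,z):
    p=onz(A,*S(*a),z);q=onz(B,*D(*b),z);t,e=tri([ray(A,*S(*a)),ray(B,*D(*b))])
    print(n,np.round(p,3),np.round(q,3),'tri',np.round(t,3),np.round(e,1))
both('free',(253,101),(258,439),.23)
both('clamp',(62,53),(64,382),.23)
both('griptop',(190,32),(196,380),.287)
both('gripbot',(190,90),(200,430),.239)
both('hooktip',(205,147),(205,477),.161)
both('holdL',(298,113),(266,393),.04)
both('holdNear',(360,147),(327,430),.04)
both('holdR',(402,127),(362,403),.04)
both('plateTL',(324,70),(290,352),.076)
both('plateTR',(378,97),(341,378),.076)
both('clipTL',(340,55),(303,338),.11)
both('clipTR',(376,72),(338,357),.11)
both('baseL',(5,235),(8,560),.014)
both('baseR',(148,210),(142,510),.014)
both('beaker',(170,165),(152,450),.0)
both('bottle',(407,93),(357,355),.0)
E
```

```text
free [0.424 0.156 0.23 ] [0.42  0.157 0.23 ] tri [0.417 0.164 0.237] [0.7 0.7]
clamp [0.642 0.169 0.23 ] [0.648 0.159 0.23 ] tri [0.658 0.149 0.218] [1.7 1.7]
griptop [0.489 0.159 0.287] [0.486 0.161 0.287] tri [0.482 0.167 0.292] [0.6 0.6]
gripbot [0.477 0.18  0.239] [0.475 0.178 0.239] tri [0.473 0.183 0.242] [1.7 1.7]
hooktip [0.484 0.153 0.161] [0.48  0.163 0.161] tri [0.473 0.172 0.173] [2.6 2.6]
holdL [ 0.55  -0.124  0.04 ] [ 0.548 -0.122  0.04 ] tri [ 0.545 -0.116  0.045] [0.1 0.1]
holdNear [ 0.449 -0.093  0.04 ] [ 0.448 -0.088  0.04 ] tri [ 0.445 -0.083  0.046] [1.5 1.5]
holdR [ 0.428 -0.156  0.04 ] [ 0.429 -0.154  0.04 ] tri [ 0.428 -0.154  0.04 ] [0.8 0.8]
plateTL [ 0.543 -0.174  0.076] [ 0.536 -0.17   0.076] tri [ 0.527 -0.15   0.092] [1.1 1.1]
plateTR [ 0.456 -0.148  0.076] [ 0.456 -0.148  0.076] tri [ 0.455 -0.147  0.077] [0.1 0.1]
clipTL [ 0.513 -0.161  0.11 ] [ 0.514 -0.163  0.11 ] tri [ 0.516 -0.166  0.107] [0.3 0.3]
clipTR [ 0.457 -0.145  0.11 ] [ 0.459 -0.145  0.11 ] tri [ 0.461 -0.15   0.106] [0.7 0.7]
baseL [0.71  0.211 0.014] [0.699 0.239 0.014] tri [0.668 0.261 0.055] [8.3 8.3]
baseR [0.607 0.098 0.014] [0.601 0.106 0.014] tri [0.591 0.119 0.031] [1.5 1.5]
beaker [ 0.654 -0.006  0.   ] [ 0.651 -0.005  0.   ] tri [0.648 0.001 0.005] [0.4 0.4]
bottle [ 0.492 -0.294  0.   ] [ 0.491 -0.292  0.   ] tri [ 0.489 -0.288  0.003] [0.2 0.2]
```

```bash
cat >> h.py <<'E'
def go(target,yaw=None):
    s=bot.read_state();M=R.from_rotvec(s['tcp_rot']).as_matrix();y0=np.arctan2(M[1,0],M[0,0])
    p=np.array(s['tool_pos']);print('t',round(s['time'],2),'pos',np.round(p,4),'yaw',round(y0,4),'F',np.round(s['wrist_force'],2),'w',round(s['width'],3),'tilt z',np.round(M[:,2],4))
    d=np.array(target)-p
    if yaw is not None:
        print('turn',round(-(yaw-y0),4)); M=M@R.from_euler('z',-(yaw-y0)).as_matrix()
    print('tool mm (after turn)',np.round(M.T@d*1e3,1))
E
python3 - <<'E'
from h import *
print(np.round(bot.read_camera('wrist')['hand_eye'],3).tolist(),bot.read_camera('wrist')['fovy'])
go([.42,-.03,.42],.03)
go([.484,.16,.419],.03)
E
```

```text
[[0.001, -0.96, -0.282, 0.07], [1.0, 0.001, -0.0, 0.0], [0.0, -0.282, 0.96, 0.03], [0.0, 0.0, 0.0, 1.0]] 59.026471941377885
t 0.2 pos [ 0.1642 -0.6545  0.4038] yaw 0.2458 F [-0.09 -0.98 -0.09] w 1.0 tilt z [-3.0e-04  1.4e-03 -1.0e+00]
turn 0.2158
tool mm (after turn) [ 274.4 -616.6  -15.4]
t 0.2 pos [ 0.1642 -0.6545  0.4038] yaw 0.2458 F [-0.09 -0.98 -0.09] w 1.0 tilt z [-3.0e-04  1.4e-03 -1.0e+00]
turn 0.2158
tool mm (after turn) [ 344.1 -804.6  -14.1]
```

drive_tool:
  increments:
    - {"delta_pos":[0,0,0],"turn":0.108,"jaw":1}
    - {"delta_pos":[0,0,0],"turn":0.108,"jaw":1}
    - {"delta_pos":[14.5,-33.5,2.3],"turn":0,"jaw":1}
    - {"delta_pos":[14.5,-33.5,2.3],"turn":0,"jaw":1}
    - {"delta_pos":[14.5,-33.5,2.3],"turn":0,"jaw":1}
    - {"delta_pos":[14.5,-33.5,2.3],"turn":0,"jaw":1}
    - {"delta_pos":[14.5,-33.5,2.3],"turn":0,"jaw":1}
    - {"delta_pos":[14.5,-33.5,2.3],"turn":0,"jaw":1}

```text
time: 0.87
tool_pos: [0.2454, -0.4495, 0.3905]
tcp_rot: [-3.141, -0.046, -0.0]
wrist_force: [1.4, -0.4, -0.0]
width: 1.003
grip_force: 0.0
```

drive_tool:
  increments:
    - {"delta_pos":[14.5,-33.5,2.3],"turn":0,"jaw":1}
    - {"delta_pos":[14.5,-33.5,2.3],"turn":0,"jaw":1}
    - {"delta_pos":[14.5,-33.5,2.3],"turn":0,"jaw":1}
    - {"delta_pos":[14.5,-33.5,2.3],"turn":0,"jaw":1}
    - {"delta_pos":[14.5,-33.5,2.3],"turn":0,"jaw":1}
    - {"delta_pos":[14.5,-33.5,2.3],"turn":0,"jaw":1}
    - {"delta_pos":[14.5,-33.5,2.3],"turn":0,"jaw":1}
    - {"delta_pos":[14.5,-33.5,2.3],"turn":0,"jaw":1}

```text
time: 1.53
tool_pos: [0.3532, -0.1781, 0.3725]
tcp_rot: [3.141, 0.046, 0.001]
wrist_force: [0.7, 0.0, -0.1]
width: 1.001
grip_force: 0.0
```

drive_tool:
  increments:
    - {"delta_pos":[14.5,-33.5,2.3],"turn":0,"jaw":1}
    - {"delta_pos":[14.5,-33.5,2.3],"turn":0,"jaw":1}
    - {"delta_pos":[14.5,-33.5,2.3],"turn":0,"jaw":1}
    - {"delta_pos":[14.5,-33.5,2.3],"turn":0,"jaw":1}
    - {"delta_pos":[14.5,-33.5,2.3],"turn":0,"jaw":1}
    - {"delta_pos":[0,0,0],"turn":0,"jaw":1}
    - {"delta_pos":[0,0,0],"turn":0,"jaw":1}

```text
time: 2.12
tool_pos: [0.4208, -0.0086, 0.3608]
tcp_rot: [3.141, 0.054, -0.001]
wrist_force: [-0.1, -0.2, 0.6]
width: 1.0
grip_force: 0.0
```

```bash
python3 - <<'E'
from h import *
go([.484,.16,.419],.03)
c=cam('wrist');save(c,'w1');cv2.imwrite('pics/w1b.png',cv2.resize(c['img'],(800,600)))
E
```

```text
t 2.12 pos [ 0.4208 -0.0086  0.3608] yaw 0.0347 F [-0.13 -0.16  0.58] w 1.0 tilt z [-7.e-04 -2.e-04 -1.e+00]
turn 0.0047
tool mm (after turn) [  68.2 -166.6  -58.3]
```

View pics/w1b.png

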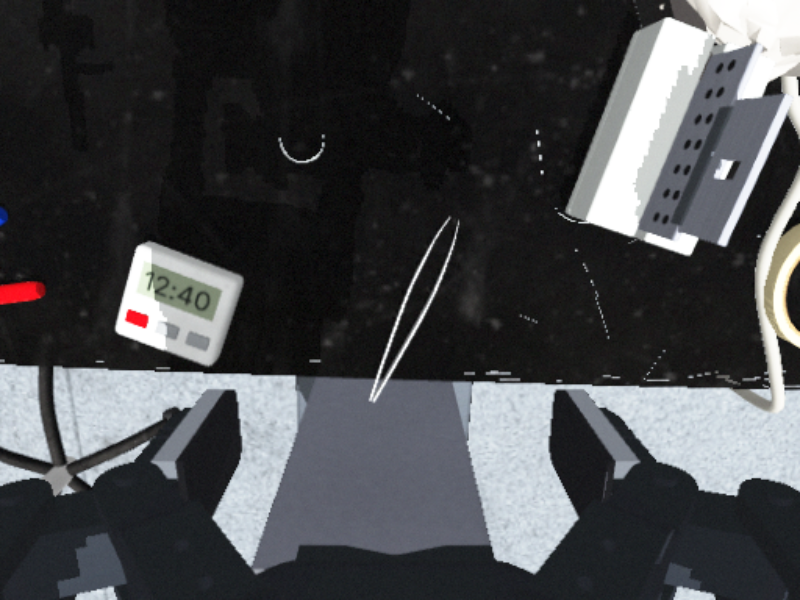

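```bash
python3 - <<'E'
from h import *
c=load('w1')
P=lambda n,u,v,z:print(n,np.round(onz(c,u*.64,v*.64,z),4))
P('hole',728,168,.094)
P('clipT far',792,97,.110);P('clipT near',727,245,.110)
P('clip bot far',725,108,.076);P('clip bot near',676,227,.076)
P('plate top far',757,43,.076)
P('block far left',669,18,.04);P('block near left',583,215,.04);P('near right',690,254,.04)
# zoomed hole
x=c['img'][80:140,430:500];g=cv2.cvtColor(x,cv2.COLOR_BGR2GRAY);print(g.max());m=(g>150)[15:42,25:46]
ys,xs=np.nonzero(m);print(xs.min()+455,xs.max()+455,ys.min()+95,ys.max()+95,xs.mean()+455,ys.mean()+95)
print(g[15:42,20:48])
E
```

```text
hole [ 0.4886 -0.1547  0.094 ]
clipT far [ 0.5182 -0.1664  0.11  ]
clipT near [ 0.4568 -0.1508  0.11  ]
clip bot far [ 0.5155 -0.1592  0.076 ]
clip bot near [ 0.4592 -0.1453  0.076 ]
plate top far [ 0.5445 -0.1692  0.076 ]
block far left [ 0.5606 -0.1434  0.04  ]
block near left [ 0.459  -0.1113  0.04  ]
near right [ 0.4398 -0.1758  0.04  ]
255
457 475 102 121 462.7156862745098 108.37254901960785
[[ 53  52  57  50  57  57  67  78  99 104 101  99 102 102 104 102 103 107
  100 100 102 104 104 100 102 103 105 104]
 [ 52  53  55  53  53  65  72  90 104 106 104 101 102 101 103 100 103 101
  104 104 105 103 103 101 101 102 105 104]
 [ 49  53  54  54  56 109 144 114 103 100 101 102 106 101  99 102 100 101
  104 104 105 103 100  99 103 101 102 101]
 [ 54  52  55  54  64 124 141 106 103 106 100 105 104 103 104 101 104 103
  107 104  98 100 102 105 103 107 102 102]
 [ 54  52  57  56  69 130 122 102  99 103 101 101 101 101 102 103 103 102
  103 105 102 100 101 105 102 104 101 100]
 [ 53  55  57  59  71  80 101 100 107  99 102 104 103 100 103 104 102 102
  102 103  99 100  99 104 103 101 102 102
[... 1759 characters left out ...]
107 103 102 105 101 102 102 106 103 105 103 100 102 100 100  99 102 101
   98 102 102  99 103 101 102  98 105 187]
 [103 105 102 107 103 105 102 102 102 100 106 107 107 102 101 101 102 103
  102 101  98 102 104 103 104 103 125 232]
 [103 102 102 105 100 101 102 106 102 104 103 105  99 102 102  99 106 101
   99 100  98 102 103 104 102 102 182 243]
 [103 103  99 100 101 100 103 101 103 103 100 103  99 104 102 103 102  98
   99 101 101 105 103 104  98 120 232 244]
 [103 104 102 101 100 103 105 105 102 103 103 100 103 104 102 102 101 103
   98 101 102  99  98  98 101 182 243 243]
 [100 102 103 103 106 100 103 100 101 105 102 103 101 100 105 104 100  99
  100 101 102 102 100 102 123 230 242 243]]
```

```bash
python3 - <<'E'
from h import *
A=load('scene0');B=load('side0');c=load('w1');print(c['k'],c['cx'],c['cy'],A['k'],A['cx'],A['cy'])
for n,p in [('hole',(.4875,-.154,.094)),('nearleft',(.459,-.1113,.04)),('farleft',(.5606,-.1434,.04)),('nearright',(.4398,-.1758,.04)),('clipTfar',(.518,-.1664,.11))]:
    a=proj(A,p);b=proj(B,p);print(n,np.round((a-[150,190])*3),np.round((b-[170,190])*3+[0,300]))
# triangulated timing object: timer red button wrist vs scene on z~.02
print(onz(c,137*.64,317*.64,.02),onz(A,387*.64,450*.64,.02),onz(B,413*.64,445*.64,.02))
E
```

```text
-0.05199598339485755 252.569327094719 193.11475382169533 0.018395604889136524 246.90280280261666 191.33136060629727
hole [356.  75.] [320. 357.]
nearleft [360. 138.] [327. 417.]
farleft [299. 104.] [264. 381.]
nearright [401. 117.] [360. 391.]
clipTfar [339.  52.] [302. 336.]
[0.38416103 0.15058664 0.02      ] [0.38905328 0.14996575 0.02      ] [0.39901115 0.14789126 0.02      ]
```

drive_tool:
  increments:
    - {"delta_pos":[-3,-28,-20],"turn":0,"jaw":1}
    - {"delta_pos":[-3,-28,-20],"turn":0,"jaw":1}
    - {"delta_pos":[-3,-28,-20],"turn":0,"jaw":1}
    - {"delta_pos":[-3,-28,-20],"turn":0,"jaw":1}
    - {"delta_pos":[-3,-28,-20],"turn":0,"jaw":1}
    - {"delta_pos":[0,0,0],"turn":0,"jaw":1}
    - {"delta_pos":[0,0,0],"turn":0,"jaw":1}

```text
time: 2.75
tool_pos: [0.4017, 0.1287, 0.4624]
tcp_rot: [3.141, 0.048, 0.005]
wrist_force: [-0.3, 0.2, -0.0]
width: 1.004
grip_force: 0.0
```

```bash
python3 - <<'E'
from h import *
go([.484,.16,.419],.03)
c=cam('wrist');save(c,'w2');cv2.imwrite('pics/w2b.png',cv2.resize(c['img'],(800,600)))
E
```

```text
t 2.75 pos [0.4017 0.1287 0.4624] yaw 0.0303 F [-0.3   0.24 -0.03] w 1.004 tilt z [ 3.1e-03 -1.0e-04 -1.0e+00]
turn 0.0003
tool mm (after turn) [ 83.1 -28.8  43.7]
```

View pics/w2b.png

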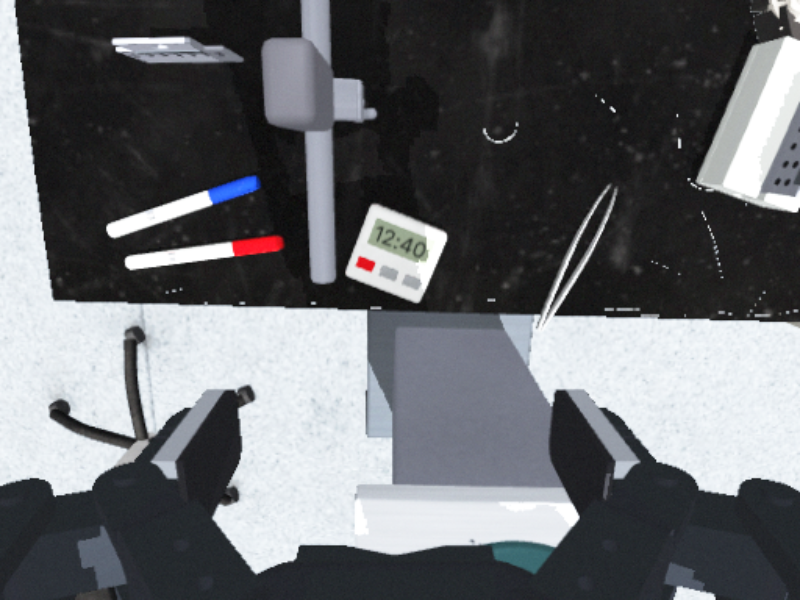

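```bash
python3 - <<'E'
from h import *
c=load('w2')
P=lambda n,u,v,z:print(n,np.round(onz(c,u*.64,v*.64,z),4))
g=cv2.cvtColor(c['img'],cv2.COLOR_BGR2GRAY)
print(g[50,160:225].tolist());print(g[20:90,185].tolist())
P('top L',264,82,.287);P('top centre',287,82,.287);P('bot right edge',332,90,.239)
P('top near',290,128,.287);P('top far',285,38,.287)
P('rod end',323,281,.23);P('rod a',315,10,.235);P('rod b',321,250,.235)
P('tip',371,114,.161);P('shank top',350,80,.22)
E
```

```text
[18, 21, 15, 13, 17, 19, 25, 23, 102, 129, 134, 133, 142, 145, 144, 146, 146, 147, 151, 149, 148, 151, 152, 152, 152, 154, 153, 154, 153, 156, 155, 152, 153, 155, 150, 146, 140, 136, 129, 123, 115, 107, 99, 98, 102, 100, 97, 97, 95, 96, 98, 99, 95, 142, 171, 169, 174, 169, 172, 147, 129, 128, 124, 121, 123]
[23, 18, 18, 20, 100, 133, 138, 149, 147, 153, 155, 154, 154, 153, 156, 151, 154, 157, 155, 153, 154, 154, 152, 156, 155, 156, 155, 155, 155, 155, 154, 151, 155, 151, 146, 153, 152, 150, 155, 150, 149, 153, 152, 149, 150, 148, 150, 147, 151, 147, 148, 145, 147, 139, 138, 134, 131, 123, 118, 111, 99, 99, 64, 16, 14, 19, 14, 14, 16, 20]
top L [0.4879 0.1647 0.287 ]
top centre [0.4881 0.1588 0.287 ]
bot right edge [0.4911 0.1526 0.239 ]
top near [0.4767 0.1582 0.287 ]
top far [0.4986 0.1591 0.287 ]
rod end [0.421  0.1571 0.23  ]
rod a [0.5172 0.159  0.235 ]
rod b [0.4344 0.1572 0.235 ]
tip [0.4882 0.1425 0.161 ]
shank top [0.4967 0.148  0.22  ]
```

drive_tool:
  increments:
    - {"delta_pos":[29,-9,0],"turn":0,"jaw":1}
    - {"delta_pos":[29,-9,0],"turn":0,"jaw":1}
    - {"delta_pos":[29,-9,0],"turn":0,"jaw":1}
    - {"delta_pos":[0,0,14],"turn":0,"jaw":1}
    - {"delta_pos":[0,0,14],"turn":0,"jaw":1}
    - {"delta_pos":[0,0,14],"turn":0,"jaw":1}
    - {"delta_pos":[0,0,0],"turn":0,"jaw":1}
    - {"delta_pos":[0,0,0],"turn":0,"jaw":1}

```text
time: 3.47
tool_pos: [0.4873, 0.1567, 0.4167]
tcp_rot: [3.14, 0.043, -0.007]
wrist_force: [0.2, -0.0, 0.5]
width: 0.997
grip_force: 0.0
```

```bash
python3 - <<'E'
from h import *
go([.488,.1585,.420],.022)
E
```

```text
t 3.47 pos [0.4873 0.1567 0.4167] yaw 0.0271 F [ 0.21 -0.05  0.48] w 0.997 tilt z [-0.0046 -0.0018 -1.    ]
turn 0.0051
tool mm (after turn) [ 0.7 -1.8 -3.4]
```

drive_tool:
  increments:
    - {"delta_pos":[0,-1.5,-2.5],"turn":0.005,"jaw":1}
    - {"delta_pos":[0,0,0],"turn":0,"jaw":-1}
    - {"delta_pos":[0,0,0],"turn":0,"jaw":-1}
    - {"delta_pos":[0,0,0],"turn":0,"jaw":-1}
    - {"delta_pos":[0,0,0],"turn":0,"jaw":-1}
    - {"delta_pos":[0,0,0],"turn":0,"jaw":-1}
    - {"delta_pos":[0,0,0],"turn":0,"jaw":-1}
    - {"delta_pos":[0,0,0],"turn":0,"jaw":-1}
  grip_force: 60

```text
time: 4.13
tool_pos: [0.4877, 0.1601, 0.4219]
tcp_rot: [3.14, 0.04, 0.001]
wrist_force: [0.3, -3.0, 2.0]
width: 0.152
grip_force: 58.6
```

drive_tool:
  increments:
    - {"delta_pos":[0,0,0],"turn":0,"jaw":-1}
    - {"delta_pos":[0,0,0],"turn":0,"jaw":-1}

```text
time: 4.3
tool_pos: [0.4877, 0.1601, 0.4219]
tcp_rot: [3.141, 0.039, 0.001]
wrist_force: [-1.3, -2.8, 3.8]
width: 0.159
grip_force: 58.7
```

```bash
python3 - <<'E'
from h import *
for i in range(2): print(np.round(bot.read_state()['grip_force'],1))
go([.488,.1585,.420],.022)
E
```

```text
58.7
58.7
t 4.3 pos [0.4877 0.1601 0.4219] yaw 0.0248 F [-1.28 -2.83  3.85] w 0.159 tilt z [ 6.e-04 -7.e-04 -1.e+00]
turn 0.0028
tool mm (after turn) [0.3 1.6 1.9]
```

drive_tool:
  increments:
    - {"delta_pos":[0,0,-9],"turn":0,"jaw":-1}
    - {"delta_pos":[0,0,-9],"turn":0,"jaw":-1}
    - {"delta_pos":[0,0,-9],"turn":0,"jaw":-1}
    - {"delta_pos":[0,0,-9],"turn":0,"jaw":-1}
    - {"delta_pos":[0,15,0],"turn":0,"jaw":-1}
    - {"delta_pos":[0,30,0],"turn":0,"jaw":-1}
    - {"delta_pos":[0,30,0],"turn":0,"jaw":-1}
    - {"delta_pos":[0,30,0],"turn":0,"jaw":-1}

```text
time: 4.97
tool_pos: [0.4902, 0.0548, 0.4584]
tcp_rot: [-3.141, -0.041, -0.002]
wrist_force: [-0.2, 0.1, -1.9]
width: 0.157
grip_force: 61.8
```

drive_tool:
  increments:
    - {"delta_pos":[0,0,0],"turn":0.101,"jaw":-1}
    - {"delta_pos":[0,0,0],"turn":0.101,"jaw":-1}
    - {"delta_pos":[0,0,0],"turn":0.101,"jaw":-1}
    - {"delta_pos":[0,0,0],"turn":0,"jaw":-1}

```text
time: 5.3
tool_pos: [0.4903, 0.0552, 0.4584]
tcp_rot: [-3.11, 0.44, -0.001]
wrist_force: [-0.4, 0.3, -0.7]
width: 0.155
grip_force: 61.9
```

```bash
python3 - <<'E'
from h import *
go([.4974,-.1194,.357],-.28)
E
```

```text
t 5.3 pos [0.4903 0.0552 0.4584] yaw -0.2814 F [-0.38  0.34 -0.68] w 0.155 tilt z [ 1.1e-03  8.0e-04 -1.0e+00]
turn -0.0014
tool mm (after turn) [ 54.9 166.  101.3]
```

drive_tool:
  increments:
    - {"delta_pos":[11,33,10],"turn":0,"jaw":-1}
    - {"delta_pos":[11,33,10],"turn":0,"jaw":-1}
    - {"delta_pos":[11,33,10],"turn":0,"jaw":-1}
    - {"delta_pos":[11,33,10],"turn":0,"jaw":-1}
    - {"delta_pos":[11,33,10],"turn":0,"jaw":-1}
    - {"delta_pos":[0,0,0],"turn":0,"jaw":-1}
    - {"delta_pos":[0,0,0],"turn":0,"jaw":-1}

```text
time: 5.88
tool_pos: [0.4977, -0.1198, 0.4071]
tcp_rot: [-3.11, 0.437, 0.002]
wrist_force: [-0.4, 0.6, -1.4]
width: 0.154
grip_force: 62.0
```

drive_tool:
  increments:
    - {"delta_pos":[0,0,12.5],"turn":0,"jaw":-1}
    - {"delta_pos":[0,0,12.5],"turn":0,"jaw":-1}
    - {"delta_pos":[0,0,12.5],"turn":0,"jaw":-1}
    - {"delta_pos":[0,0,12.5],"turn":0,"jaw":-1}
    - {"delta_pos":[0,0,0],"turn":0,"jaw":-1}
    - {"delta_pos":[0,0,0],"turn":0,"jaw":-1}
    - {"delta_pos":[0,0,0],"turn":0,"jaw":-1}

```text
time: 6.47
tool_pos: [0.4979, -0.118, 0.3574]
tcp_rot: [-3.111, 0.434, 0.0]
wrist_force: [-0.3, 0.4, -0.8]
width: 0.155
grip_force: 61.9
```

```bash
python3 - <<'E'
from h import *
go([.4974,-.1194,.357],-.28)
c=cam('wrist');save(c,'w3')
cv2.imwrite('pics/w3b.png',cv2.resize(c['img'][90:290,190:457],(800,600),interpolation=cv2.INTER_CUBIC))
E
```

```text
t 6.47 pos [ 0.4979 -0.118   0.3574] yaw -0.2773 F [-0.27  0.36 -0.76] w 0.155 tilt z [-2.e-04  1.e-04 -1.e+00]
turn 0.0027
tool mm (after turn) [-0.1  1.4  0.4]
```

View pics/w3b.png

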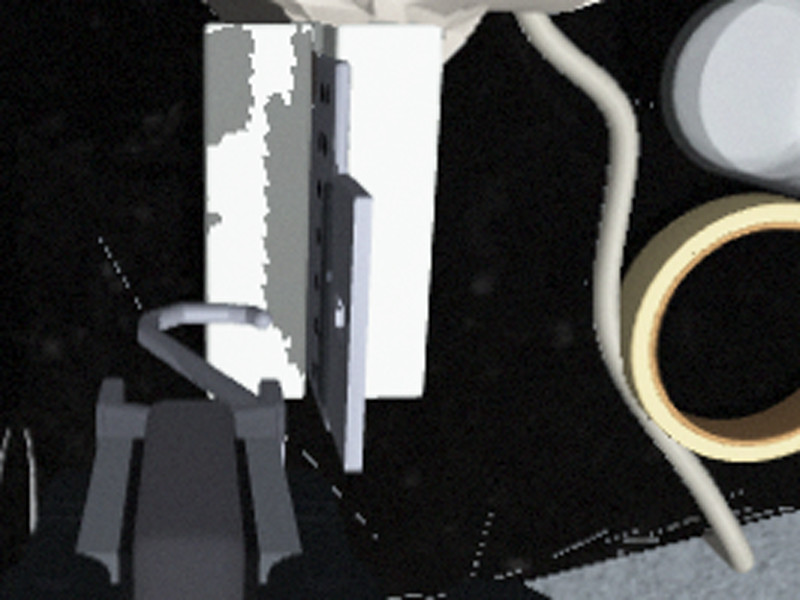

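```bash
python3 - <<'E'
from h import *
c=load('w3');g=cv2.cvtColor(c['img'],cv2.COLOR_BGR2GRAY)
print('cols 292-315')
for r in range(172,206): print(r,g[r,292:316].tolist())
print('tip cols 262-284')
for r in range(188,204): print(r,g[r,262:284].tolist())
E
```

```text
cols 292-315
172 [120, 59, 60, 57, 58, 38, 32, 42, 52, 59, 64, 60, 64, 63, 61, 103, 211, 208, 209, 212, 215, 218, 248, 248]
173 [122, 60, 60, 59, 58, 39, 28, 46, 50, 60, 61, 62, 61, 62, 59, 99, 210, 206, 213, 213, 213, 217, 248, 248]
174 [122, 65, 55, 57, 57, 38, 32, 43, 50, 62, 60, 61, 61, 65, 62, 100, 210, 210, 211, 210, 212, 222, 248, 248]
175 [124, 62, 61, 59, 58, 40, 30, 43, 47, 58, 61, 59, 61, 63, 60, 102, 212, 211, 209, 209, 214, 229, 248, 248]
176 [112, 59, 56, 55, 59, 36, 32, 40, 48, 62, 61, 64, 59, 62, 57, 100, 211, 209, 208, 207, 215, 228, 248, 248]
177 [105, 60, 58, 60, 62, 29, 28, 45, 47, 60, 61, 61, 60, 61, 61, 99, 209, 209, 211, 210, 213, 229, 248, 248]
178 [101, 57, 55, 58, 57, 31, 32, 43, 50, 58, 62, 60, 63, 56, 59, 116, 209, 208, 210, 212, 212, 227, 248, 248]
179 [102, 62, 62, 58, 60, 35, 31, 46, 49, 59, 61, 64, 61, 61, 62, 143, 210, 206, 206, 208, 210, 228, 248, 248]
180 [101, 61, 56, 55, 56, 31, 32, 63, 66, 60, 62, 59, 60, 58, 62, 135, 209, 207, 210, 210, 211, 229, 248, 248]
181 [99, 59, 58, 41, 50, 31, 36, 89, 80, 59, 59, 61, 62, 62, 58, 137, 206, 208, 209, 211, 
[... 3833 characters left out ...]
 137, 141]
198 [238, 237, 236, 237, 239, 239, 230, 231, 223, 222, 220, 207, 178, 158, 173, 183, 185, 196, 231, 149, 138, 135]
199 [247, 248, 247, 247, 248, 247, 247, 247, 248, 248, 248, 248, 240, 221, 200, 205, 200, 234, 247, 214, 211, 142]
200 [248, 247, 247, 247, 247, 247, 248, 247, 247, 247, 248, 248, 248, 248, 239, 241, 239, 248, 248, 248, 249, 215]
201 [247, 247, 247, 247, 248, 247, 248, 248, 248, 247, 247, 248, 248, 248, 248, 248, 248, 248, 249, 249, 248, 248]
202 [247, 247, 247, 248, 247, 248, 248, 247, 248, 247, 248, 248, 247, 247, 247, 248, 248, 248, 248, 248, 248, 249]
203 [248, 248, 247, 247, 247, 247, 248, 247, 248, 247, 248, 247, 248, 248, 248, 248, 248, 249, 248, 248, 248, 249]
```

```bash
python3 - <<'E'
from h import *
c=load('w3')
T=np.array([.4979,-.1185,.3570]);y=-.279
M=R.from_euler('z',y).as_matrix()@np.diag([1,-1,-1.])
def P(n,u,v,z): print(n,np.round(onz(c,u,v,z),4),'tool',np.round(M.T@(onz(c,u,v,z)-T)*1e3,1))
P('tip',277.5,195.8,.0965);P('tipz-3',277.5,195.8,.0935);P('hole bottom front',301.8,193.2,.0865)
for n,u,v in [('cliptop near L',347,470),('cliptop near R',362,470),('cliptop far L',352,180),('far R',372,195)]: P(n,190+u/3,90+v/3,.11)
for n,u,v in [('blk',205,25),('blk',205,395),('blk R',443,25),('R',425,395)]: P(n,190+u/3,90+v/3,.04)
# crown: top corners width check, bar corner
E
```

```text
tip [ 0.4936 -0.136   0.0965] tool [  0.7  18.  260.5]
tipz-3 [ 0.4927 -0.136   0.0935] tool [-2.000e-01  1.820e+01  2.635e+02]
hole bottom front [ 0.4875 -0.1538  0.0865] tool [ -0.3  36.8 270.5]
cliptop near L [ 0.4563 -0.1457  0.11  ] tool [-32.5  37.7 247. ]
cliptop near R [ 0.4553 -0.1491  0.11  ] tool [-32.5  41.2 247. ]
cliptop far L [ 0.5224 -0.1625  0.11  ] tool [ 35.7  35.5 247. ]
far R [ 0.5181 -0.1659  0.11  ] tool [ 32.5  40.  247. ]
blk [ 0.561  -0.1416  0.04  ] tool [ 67.    4.8 317. ]
blk [ 0.457  -0.1127  0.04  ] tool [-40.9   5.6 317. ]
blk R [ 0.5434 -0.2044  0.04  ] tool [ 67.4  70.1 317. ]
R [ 0.4388 -0.1767  0.04  ] tool [-40.8  72.3 317. ]
```

drive_tool:
  increments:
    - {"delta_pos":[-0.5,5,0],"turn":0,"jaw":-1}
    - {"delta_pos":[0,5,0],"turn":0,"jaw":-1}
    - {"delta_pos":[0,4,0],"turn":0,"jaw":-1}
    - {"delta_pos":[0,2,0],"turn":0,"jaw":-1}
    - {"delta_pos":[0,2,0],"turn":0,"jaw":-1}
    - {"delta_pos":[0,2,0],"turn":0,"jaw":-1}
    - {"delta_pos":[0,0,0],"turn":0,"jaw":-1}
    - {"delta_pos":[0,0,0],"turn":0,"jaw":-1}

```text
time: 7.18
tool_pos: [0.4918, -0.1377, 0.3575]
tcp_rot: [-3.111, 0.436, -0.0]
wrist_force: [0.7, -0.6, -0.9]
width: 0.155
grip_force: 62.0
```

drive_tool:
  increments:
    - {"delta_pos":[0,1.5,0],"turn":0,"jaw":-1}
    - {"delta_pos":[0,1.5,0],"turn":0,"jaw":-1}
    - {"delta_pos":[0,0,0],"turn":0,"jaw":-1}
    - {"delta_pos":[0,0,0],"turn":0,"jaw":-1}

```text
time: 7.52
tool_pos: [0.491, -0.1404, 0.3575]
tcp_rot: [-3.111, 0.436, 0.0]
wrist_force: [-0.2, 0.7, -1.3]
width: 0.153
grip_force: 62.0
```

```bash
python3 - <<'E'
from h import *
go([.4974,-.1194,.357],-.28)
c=cam('wrist');save(c,'w4')
a=cv2.resize(load('w3')['img'][140:290,230:330],(400,600),interpolation=cv2.INTER_CUBIC)
b=cv2.resize(c['img'][140:290,230:330],(400,600),interpolation=cv2.INTER_CUBIC)
cv2.imwrite('pics/w4b.png',np.hstack([a,b]))
E
```

```text
t 7.52 pos [ 0.491  -0.1404  0.3575] yaw -0.2783 F [-0.23  0.66 -1.32] w 0.153 tilt z [-0.  0. -1.]
turn 0.0017
tool mm (after turn) [  0.4 -22.    0.5]
```

View pics/w4b.png

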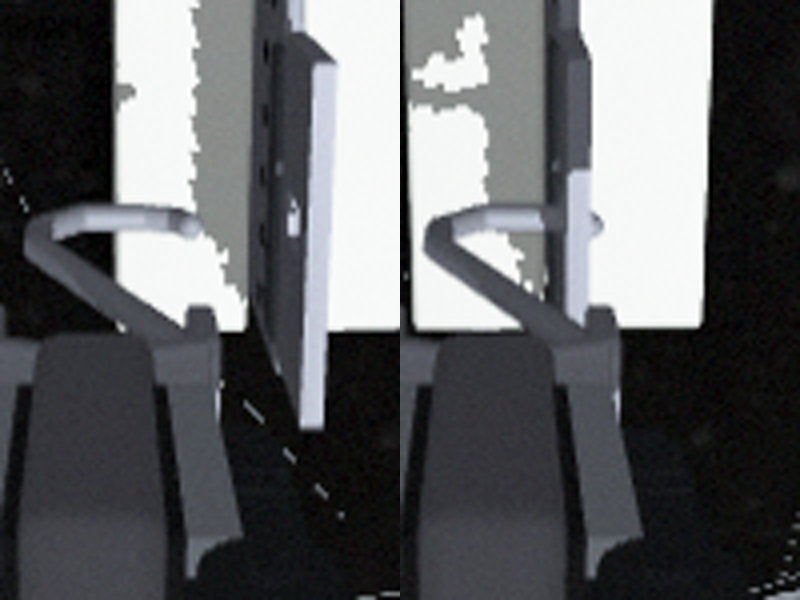

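drive_tool:
  increments:
    - {"delta_pos":[0,2,0],"turn":0,"jaw":-1}
    - {"delta_pos":[0,2,0],"turn":0,"jaw":-1}
    - {"delta_pos":[0,2,0],"turn":0,"jaw":-1}
    - {"delta_pos":[0,0,0],"turn":0,"jaw":-1}

```text
time: 7.9
tool_pos: [0.4892, -0.1465, 0.3575]
tcp_rot: [3.111, -0.436, 0.0]
wrist_force: [0.4, 0.1, -0.7]
width: 0.159
grip_force: 62.0
```

drive_tool:
  increments:
    - {"delta_pos":[0,2,0],"turn":0,"jaw":-1}
    - {"delta_pos":[0,2,0],"turn":0,"jaw":-1}
    - {"delta_pos":[0,2,0],"turn":0,"jaw":-1}
    - {"delta_pos":[0,0,0],"turn":0,"jaw":-1}
    - {"delta_pos":[0,0,0],"turn":0,"jaw":-1}

```text
time: 8.32
tool_pos: [0.4876, -0.1521, 0.3575]
tcp_rot: [-3.111, 0.436, 0.0]
wrist_force: [-0.0, -0.3, -0.9]
width: 0.154
grip_force: 62.0
```

drive_tool:
  increments:
    - {"delta_pos":[0,0,-2],"turn":0,"jaw":-1}
    - {"delta_pos":[0,0,-2],"turn":0,"jaw":-1}
    - {"delta_pos":[0,0,-2],"turn":0,"jaw":-1}
    - {"delta_pos":[0,0,-2],"turn":0,"jaw":-1}
    - {"delta_pos":[0,0,-2],"turn":0,"jaw":-1}
    - {"delta_pos":[0,0,0],"turn":0,"jaw":-1}
    - {"delta_pos":[0,0,0],"turn":0,"jaw":-1}

```text
time: 8.9
tool_pos: [0.4876, -0.1519, 0.3675]
tcp_rot: [-3.111, 0.435, 0.001]
wrist_force: [-0.6, -0.3, -2.6]
width: 0.157
grip_force: 61.9
```

```bash
python3 - <<'E'
from h import *
go([.4974,-.1194,.357],-.28)
c=cam('wrist');save(c,'w5')
c2=cam('side');save(c2,'d5')
a=cv2.resize(c['img'][140:290,230:330],(400,600),interpolation=cv2.INTER_CUBIC)
b=cv2.resize(c2['img'][180:255,250:300],(400,600),interpolation=cv2.INTER_CUBIC)
cv2.imwrite('pics/w5b.png',np.hstack([a,b]))
E
```

```text
t 8.9 pos [ 0.4876 -0.1519  0.3675] yaw -0.2782 F [-0.58 -0.27 -2.55] w 0.157 tilt z [-4.e-04  2.e-04 -1.e+00]
turn 0.0018
tool mm (after turn) [  0.5 -33.9  10.5]
```

View pics/w5b.png

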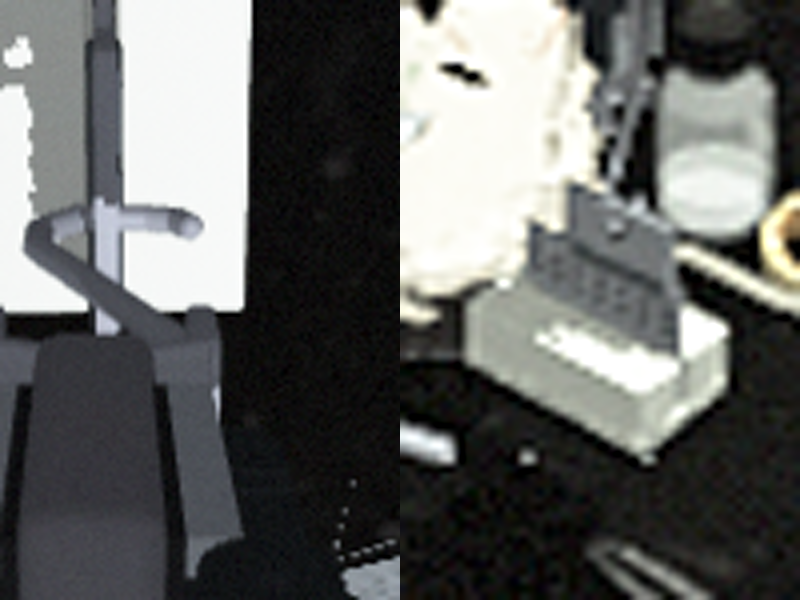

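drive_tool:
  increments:
    - {"delta_pos":[0,0,-3],"turn":0,"jaw":-1}
    - {"delta_pos":[0,0,-3],"turn":0,"jaw":-1}
    - {"delta_pos":[0,0,-3],"turn":0,"jaw":-1}
    - {"delta_pos":[0,0,-3],"turn":0,"jaw":-1}
    - {"delta_pos":[0,0,-3],"turn":0,"jaw":-1}
    - {"delta_pos":[0,0,-3],"turn":0,"jaw":-1}
    - {"delta_pos":[0,0,-3],"turn":0,"jaw":-1}
    - {"delta_pos":[0,0,-3],"turn":0,"jaw":-1}

```text
time: 9.67
tool_pos: [0.4877, -0.152, 0.3919]
tcp_rot: [3.111, -0.436, 0.0]
wrist_force: [0.2, -1.1, -3.7]
width: 0.156
grip_force: 61.9
```

drive_tool:
  increments:
    - {"delta_pos":[0,0,-3],"turn":0,"jaw":-1}
    - {"delta_pos":[0,0,-3],"turn":0,"jaw":-1}
    - {"delta_pos":[0,0,-3],"turn":0,"jaw":-1}
    - {"delta_pos":[0,0,-3],"turn":0,"jaw":-1}
    - {"delta_pos":[0,0,-3],"turn":0,"jaw":-1}
    - {"delta_pos":[0,0,-3],"turn":0,"jaw":-1}
    - {"delta_pos":[0,0,-3],"turn":0,"jaw":-1}
    - {"delta_pos":[0,0,-3],"turn":0,"jaw":-1}

```text
time: 10.33
tool_pos: [0.4877, -0.152, 0.4158]
tcp_rot: [3.111, -0.436, -0.0]
wrist_force: [-0.6, -0.1, -3.4]
width: 0.153
grip_force: 61.9
```

drive_tool:
  increments:
    - {"delta_pos":[0,0,-5],"turn":0,"jaw":-1}
    - {"delta_pos":[0,0,-6],"turn":0,"jaw":-1}
    - {"delta_pos":[0,0,-7],"turn":0,"jaw":-1}
    - {"delta_pos":[0,0,-7],"turn":0,"jaw":-1}
    - {"delta_pos":[0,0,-7],"turn":0,"jaw":-1}
    - {"delta_pos":[0,0,-6],"turn":0,"jaw":-1}
    - {"delta_pos":[0,0,-5],"turn":0,"jaw":-1}
    - {"delta_pos":[0,0,-3],"turn":0,"jaw":-1}

```text
time: 11.0
tool_pos: [0.4878, -0.152, 0.4626]
tcp_rot: [3.111, -0.436, 0.002]
wrist_force: [-0.1, -0.4, -3.4]
width: 0.158
grip_force: 61.9
```

```bash
python3 - <<'E'
from h import *
go([.488,.055,.460],.0235)
E
```

```text
t 11.0 pos [ 0.4878 -0.152   0.4626] yaw -0.2782 F [-0.15 -0.41 -3.42] w 0.158 tilt z [ 1.2e-03 -4.0e-04 -1.0e+00]
turn -0.3017
tool mm (after turn) [   5.  -207.     2.5]
```

drive_tool:
  increments:
    - {"delta_pos":[0,0,0],"turn":-0.02,"jaw":-1}
    - {"delta_pos":[0,0,0],"turn":-0.04,"jaw":-1}
    - {"delta_pos":[0,0,0],"turn":-0.05,"jaw":-1}
    - {"delta_pos":[0,0,0],"turn":-0.05,"jaw":-1}
    - {"delta_pos":[0,0,0],"turn":-0.05,"jaw":-1}
    - {"delta_pos":[0,0,0],"turn":-0.04,"jaw":-1}
    - {"delta_pos":[0,0,0],"turn":-0.03,"jaw":-1}
    - {"delta_pos":[0,0,0],"turn":-0.022,"jaw":-1}

```text
time: 11.67
tool_pos: [0.4876, -0.1519, 0.4609]
tcp_rot: [-3.141, -0.041, 0.001]
wrist_force: [0.7, -0.4, -3.4]
width: 0.155
grip_force: 61.6
```

drive_tool:
  increments:
    - {"delta_pos":[0,-2,0],"turn":0,"jaw":-1}
    - {"delta_pos":[0,-4,0],"turn":0,"jaw":-1}
    - {"delta_pos":[0,-6,0],"turn":0,"jaw":-1}
    - {"delta_pos":[0,-8,0],"turn":0,"jaw":-1}
    - {"delta_pos":[0,-10,0],"turn":0,"jaw":-1}
    - {"delta_pos":[0,-12,0],"turn":0,"jaw":-1}
    - {"delta_pos":[0,-14,0],"turn":0,"jaw":-1}
    - {"delta_pos":[0,-14,0],"turn":0,"jaw":-1}

```text
time: 12.33
tool_pos: [0.4859, -0.0804, 0.4616]
tcp_rot: [-3.141, -0.038, -0.0]
wrist_force: [0.3, 0.7, -3.8]
width: 0.156
grip_force: 61.5
```

drive_tool:
  increments:
    - {"delta_pos":[0,-14,0],"turn":0,"jaw":-1}
    - {"delta_pos":[0,-14,0],"turn":0,"jaw":-1}
    - {"delta_pos":[0,-14,0],"turn":0,"jaw":-1}
    - {"delta_pos":[0,-14,0],"turn":0,"jaw":-1}
    - {"delta_pos":[0,-14,0],"turn":0,"jaw":-1}
    - {"delta_pos":[0,-14,0],"turn":0,"jaw":-1}
    - {"delta_pos":[0,-14,0],"turn":0,"jaw":-1}
    - {"delta_pos":[0,-14,0],"turn":0,"jaw":-1}

```text
time: 13.0
tool_pos: [0.4829, 0.0318, 0.4616]
tcp_rot: [-3.141, -0.039, -0.0]
wrist_force: [0.4, 0.2, -3.0]
width: 0.158
grip_force: 61.5
```

drive_tool:
  increments:
    - {"delta_pos":[0,-12,0],"turn":0,"jaw":-1}
    - {"delta_pos":[0,-10,0],"turn":0,"jaw":-1}
    - {"delta_pos":[0,-8,0],"turn":0,"jaw":-1}
    - {"delta_pos":[0,-6,0],"turn":0,"jaw":-1}
    - {"delta_pos":[0,-4,0],"turn":0,"jaw":-1}
    - {"delta_pos":[0,-2,0],"turn":0,"jaw":-1}
    - {"delta_pos":[0,0,0],"turn":0,"jaw":-1}

```text
time: 13.58
tool_pos: [0.4824, 0.0721, 0.4615]
tcp_rot: [3.141, 0.038, -0.0]
wrist_force: [-0.1, 0.6, -4.0]
width: 0.16
grip_force: 61.7
```

```bash
python3 - <<'E'
from h import *
go([.488,.159,.460],.0235)
c=cam('wrist');save(c,'w6');c2=cam('side');save(c2,'d6')
p=np.round(proj(c2,[.49,.1,.2])).astype(int);print(p)
a=cv2.resize(c['img'][60:360,150:350],(400,600),interpolation=cv2.INTER_CUBIC)
b=cv2.resize(c2['img'][p[1]-45:p[1]+45,p[0]-30:p[0]+30],(400,600),interpolation=cv2.INTER_CUBIC)
cv2.imwrite('pics/w6b.png',np.hstack([a,b]))
E
```

```text
t 13.58 pos [0.4824 0.0721 0.4615] yaw 0.0239 F [-0.1   0.61 -4.05] w 0.16 tilt z [-0.e+00 -1.e-04 -1.e+00]
turn 0.0004
tool mm (after turn) [  7.6 -86.7   1.5]
[244 227]
```

View pics/w6b.png

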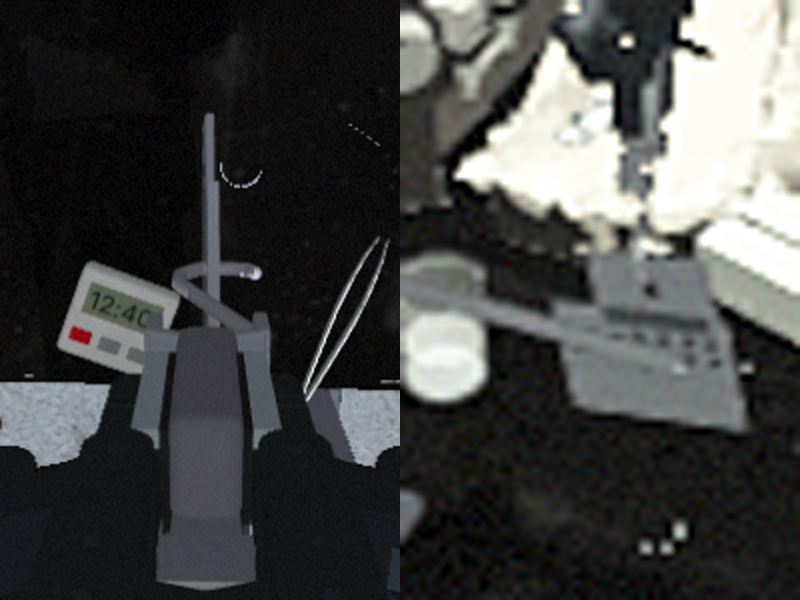

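drive_tool:
  increments:
    - {"delta_pos":[0,-2,0],"turn":0,"jaw":-1}
    - {"delta_pos":[0,-4,0],"turn":0,"jaw":-1}
    - {"delta_pos":[0,-6,0],"turn":0,"jaw":-1}
    - {"delta_pos":[0,-8,0],"turn":0,"jaw":-1}
    - {"delta_pos":[0,-10,0],"turn":0,"jaw":-1}
    - {"delta_pos":[0,-12,0],"turn":0,"jaw":-1}
    - {"delta_pos":[0,-12,0],"turn":0,"jaw":-1}
    - {"delta_pos":[0,-10,0],"turn":0,"jaw":-1}

```text
time: 14.35
tool_pos: [0.4807, 0.1376, 0.4615]
tcp_rot: [-3.141, -0.039, 0.0]
wrist_force: [-0.3, 0.4, -3.4]
width: 0.157
grip_force: 61.6
```

drive_tool:
  increments:
    - {"delta_pos":[0,-8,0],"turn":0,"jaw":-1}
    - {"delta_pos":[0,-6,0],"turn":0,"jaw":-1}
    - {"delta_pos":[0,-4,0],"turn":0,"jaw":-1}
    - {"delta_pos":[0,-3,0],"turn":0,"jaw":-1}
    - {"delta_pos":[0,-2,0],"turn":0,"jaw":-1}
    - {"delta_pos":[0,-1,0],"turn":0,"jaw":-1}
    - {"delta_pos":[0,0,0],"turn":0,"jaw":-1}
    - {"delta_pos":[0,0,0],"turn":0,"jaw":-1}

```text
time: 15.02
tool_pos: [0.4805, 0.1559, 0.4611]
tcp_rot: [3.126, 0.037, -0.001]
wrist_force: [-0.3, -17.0, -0.1]
width: 0.153
grip_force: 63.5
```

```bash
python3 - <<'E'
from h import *
go([.4804,.160,.4222],.0235)
E
```

```text
t 15.02 pos [0.4805 0.1559 0.4611] yaw 0.0236 F [ -0.25 -17.03  -0.13] w 0.153 tilt z [-6.000e-04 -1.520e-02 -9.999e-01]
turn 0.0001
tool mm (after turn) [ 0.1 -4.7 38.8]
```

drive_tool:
  increments:
    - {"delta_pos":[0,2,0],"turn":0,"jaw":-1}
    - {"delta_pos":[0,3,0],"turn":0,"jaw":-1}
    - {"delta_pos":[0,4,0],"turn":0,"jaw":-1}
    - {"delta_pos":[0,3,0],"turn":0,"jaw":-1}
    - {"delta_pos":[0,2,0],"turn":0,"jaw":-1}
    - {"delta_pos":[0,0,0],"turn":0,"jaw":-1}
    - {"delta_pos":[0,0,0],"turn":0,"jaw":-1}

```text
time: 15.6
tool_pos: [0.4806, 0.1462, 0.4616]
tcp_rot: [-3.141, -0.037, -0.0]
wrist_force: [0.8, 0.0, -3.7]
width: 0.156
grip_force: 61.7
```

```bash
python3 - <<'E'
from h import *
go([.4804,.160,.442],.0235)
c=cam('wrist');save(c,'w7')
o=load('w3')['img'][180:360,150:330];a=o;b=load('w6')['img'][180:360,150:330];d=c['img'][180:360,150:330]
# template-match grip+crown patch between w6 and w7
for n,(x0,y0,x1,y1) in {'prong':(262,190,284,206),'grip':(228,225,272,330),'crown':(216,215,290,235)}.items():
    t=load('w6')['img'][y0:y1,x0:x1]
    for k in('w3','w5','w7'):
        r=cv2.matchTemplate(load(k)['img'][y0-12:y1+12,x0-12:x1+12],t,cv2.TM_CCOEFF_NORMED);_,m,_,l=cv2.minMaxLoc(r);print(n,k,round(m,2),l[0]-12,l[1]-12)
E
```

```text
t 15.6 pos [0.4806 0.1462 0.4616] yaw 0.0238 F [ 0.79  0.   -3.72] w 0.156 tilt z [ 2.e-04  5.e-04 -1.e+00]
turn 0.0003
tool mm (after turn) [  0.1 -13.8  19.6]
prong w3 0.65 -2 -8
prong w5 0.51 -1 -8
prong w7 0.51 0 9
grip w3 0.99 0 0
grip w5 0.99 0 0
grip w7 0.79 0 -1
crown w3 0.29 5 8
crown w5 0.35 1 3
crown w7 0.42 12 -12
```

drive_tool:
  increments:
    - {"delta_pos":[0,0,3],"turn":0,"jaw":-1}
    - {"delta_pos":[0,0,4],"turn":0,"jaw":-1}
    - {"delta_pos":[0,0,5],"turn":0,"jaw":-1}
    - {"delta_pos":[0,0,4],"turn":0,"jaw":-1}
    - {"delta_pos":[0,0,3],"turn":0,"jaw":-1}
    - {"delta_pos":[0,-2,0],"turn":0,"jaw":-1}
    - {"delta_pos":[0,-3,0],"turn":0,"jaw":-1}
    - {"delta_pos":[0,-3,0],"turn":0,"jaw":-1}

```text
time: 16.32
tool_pos: [0.4805, 0.1542, 0.4426]
tcp_rot: [-3.141, -0.037, -0.0]
wrist_force: [-0.3, 0.3, -3.3]
width: 0.152
grip_force: 61.7
```

drive_tool:
  increments:
    - {"delta_pos":[0,-1,0],"turn":0,"jaw":-1}
    - {"delta_pos":[0,0,2],"turn":0,"jaw":-1}
    - {"delta_pos":[0,0,3],"turn":0,"jaw":-1}
    - {"delta_pos":[0,-2,0],"turn":0,"jaw":-1}
    - {"delta_pos":[0,-2,0],"turn":0,"jaw":-1}
    - {"delta_pos":[0,0,0],"turn":0,"jaw":-1}
    - {"delta_pos":[0,0,0],"turn":0,"jaw":-1}

```text
time: 16.9
tool_pos: [0.4803, 0.1591, 0.4375]
tcp_rot: [-3.141, -0.038, -0.0]
wrist_force: [-0.5, -0.4, -2.5]
width: 0.156
grip_force: 61.7
```

drive_tool:
  increments:
    - {"delta_pos":[0,0,2],"turn":0,"jaw":-1}
    - {"delta_pos":[0,0,2.5],"turn":0,"jaw":-1}
    - {"delta_pos":[0,0,2.5],"turn":0,"jaw":-1}
    - {"delta_pos":[0,0,2.5],"turn":0,"jaw":-1}
    - {"delta_pos":[0,0,1.5],"turn":0,"jaw":-1}
    - {"delta_pos":[0,0,1],"turn":0,"jaw":-1}
    - {"delta_pos":[0,0,0],"turn":0,"jaw":-1}
    - {"delta_pos":[0,0,0],"turn":0,"jaw":-1}

```text
time: 17.57
tool_pos: [0.4803, 0.1589, 0.4254]
tcp_rot: [3.141, 0.037, -0.0]
wrist_force: [0.4, -0.2, -3.6]
width: 0.155
grip_force: 61.7
```

drive_tool:
  increments:
    - {"delta_pos":[0,0,1],"turn":0,"jaw":-1}
    - {"delta_pos":[0,0,1],"turn":0,"jaw":-1}
    - {"delta_pos":[0,0,0],"turn":0,"jaw":-1}
    - {"delta_pos":[0,0,0],"turn":0,"jaw":-1}

```text
time: 17.9
tool_pos: [0.4803, 0.159, 0.4234]
tcp_rot: [-3.141, -0.037, 0.0]
wrist_force: [0.5, 0.3, -2.9]
width: 0.157
grip_force: 61.7
```

Not yet touching; continue in fine steps.

drive_tool:
  increments:
    - {"delta_pos":[0,0,0.5],"turn":0,"jaw":-1}
    - {"delta_pos":[0,0,0.5],"turn":0,"jaw":-1}
    - {"delta_pos":[0,0,0],"turn":0,"jaw":-1}
    - {"delta_pos":[0,0,0],"turn":0,"jaw":-1}

```text
time: 18.23
tool_pos: [0.4803, 0.159, 0.4224]
tcp_rot: [3.141, 0.037, -0.0]
wrist_force: [-1.2, 0.5, -3.4]
width: 0.158
grip_force: 61.7
```

drive_tool:
  increments:
    - {"delta_pos":[0,0,0.5],"turn":0,"jaw":-1}
    - {"delta_pos":[0,0,0],"turn":0,"jaw":-1}
    - {"delta_pos":[0,0,0],"turn":0,"jaw":-1}

```text
time: 18.48
tool_pos: [0.4803, 0.159, 0.4221]
tcp_rot: [-3.141, -0.037, -0.0]
wrist_force: [-0.5, 0.7, -2.8]
width: 0.152
grip_force: 61.9
```

drive_tool:
  increments:
    - {"delta_pos":[0,0,0.5],"turn":0,"jaw":-1}
    - {"delta_pos":[0,0,0],"turn":0,"jaw":-1}
    - {"delta_pos":[0,0,0],"turn":0,"jaw":-1}

```text
time: 18.73
tool_pos: [0.4803, 0.159, 0.422]
tcp_rot: [-3.141, -0.037, -0.001]
wrist_force: [-1.2, -0.4, 0.1]
width: 0.157
grip_force: 62.1
```

drive_tool:
  increments:
    - {"delta_pos":[0,0,0.5],"turn":0,"jaw":-1}
    - {"delta_pos":[0,0,0],"turn":0,"jaw":-1}
    - {"delta_pos":[0,0,0],"turn":0,"jaw":-1}

```text
time: 18.98
tool_pos: [0.4803, 0.159, 0.4219]
tcp_rot: [-3.141, -0.037, -0.001]
wrist_force: [-2.9, -0.2, 5.1]
width: 0.156
grip_force: 62.7
```

drive_tool:
  increments:
    - {"delta_pos":[0,0,-0.5],"turn":0,"jaw":-1}
    - {"delta_pos":[0,0,0],"turn":0,"jaw":-1}
    - {"delta_pos":[0,0,0],"turn":0,"jaw":-1}
  grip_force: 20

```text
time: 19.23
tool_pos: [0.4804, 0.159, 0.4219]
tcp_rot: [-3.141, -0.037, -0.001]
wrist_force: [-2.7, -0.3, 5.1]
width: 0.155
grip_force: 62.6
```

drive_tool:
  increments:
    - {"delta_pos":[0,0,0],"turn":0,"jaw":-0.66}
    - {"delta_pos":[0,0,0],"turn":0,"jaw":-0.62}
    - {"delta_pos":[0,0,0],"turn":0,"jaw":-0.55}
    - {"delta_pos":[0,0,0],"turn":0,"jaw":-0.45}
    - {"delta_pos":[0,0,0],"turn":0,"jaw":-0.3}
    - {"delta_pos":[0,0,0],"turn":0,"jaw":-0.1}
    - {"delta_pos":[0,0,0],"turn":0,"jaw":0.1}
    - {"delta_pos":[0,0,0],"turn":0,"jaw":0.3}

```text
time: 19.9
tool_pos: [0.4803, 0.159, 0.4214]
tcp_rot: [3.141, 0.037, -0.0]
wrist_force: [-0.0, -0.5, 0.4]
width: 0.642
grip_force: 0.0
```

drive_tool:
  increments:
    - {"delta_pos":[0,0,0],"turn":0,"jaw":0.3}
    - {"delta_pos":[0,0,0],"turn":0,"jaw":0.3}
    - {"delta_pos":[0,0,-10],"turn":0,"jaw":0.3}
    - {"delta_pos":[0,0,-15],"turn":0,"jaw":0.3}
    - {"delta_pos":[0,0,-20],"turn":0,"jaw":0.3}
    - {"delta_pos":[0,0,-20],"turn":0,"jaw":0.3}
    - {"delta_pos":[0,0,-20],"turn":0,"jaw":0.3}
    - {"delta_pos":[0,0,-15],"turn":0,"jaw":0.3}

```text
time: 20.57
tool_pos: [0.4803, 0.159, 0.5244]
tcp_rot: [-3.141, -0.037, -0.004]
wrist_force: [0.8, -0.5, 0.3]
width: 0.649
grip_force: 0.0
```

drive_tool:
  increments:
    - {"delta_pos":[0,0,0],"turn":0,"jaw":0.3}
    - {"delta_pos":[0,0,0],"turn":0,"jaw":0.3}
    - {"delta_pos":[0,0,0],"turn":0,"jaw":0.3}
    - {"delta_pos":[0,0,0],"turn":0,"jaw":0.3}
    - {"delta_pos":[0,0,0],"turn":0,"jaw":0.3}
    - {"delta_pos":[0,0,0],"turn":0,"jaw":0.3}
    - {"delta_pos":[0,0,0],"turn":0,"jaw":0.3}
    - {"delta_pos":[0,0,0],"turn":0,"jaw":0.3}

```text
time: 21.23
tool_pos: [0.4803, 0.159, 0.521]
tcp_rot: [3.141, 0.037, -0.001]
wrist_force: [-0.6, -0.1, 0.2]
width: 0.648
grip_force: 0.0
```

```bash
python3 - <<'E'
from h import *
go([.48,.16,.42])
c=cam('side');save(c,'d8');c2=cam('scene');save(c2,'s8')
g=lambda c:cv2.cvtColor(c['img'],cv2.COLOR_BGR2GRAY).astype(float)
a=cv2.resize(c['img'][180:280,180:280],(400,400),interpolation=cv2.INTER_CUBIC)
b=cv2.resize(c2['img'][170:270,160:260],(400,400),interpolation=cv2.INTER_CUBIC)
cv2.imwrite('pics/e8.png',np.hstack([a,b]))
E
```

```text
t 21.23 pos [0.4803 0.159  0.521 ] yaw 0.0238 F [-0.57 -0.15  0.21] w 0.648 tilt z [-9.e-04 -2.e-04 -1.e+00]
tool mm (after turn) [-1.00e-01 -1.10e+00  1.01e+02]
```

View pics/e8.png

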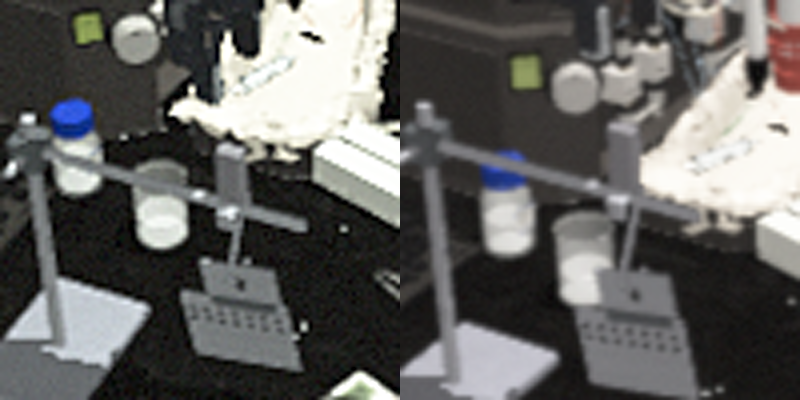

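drive_tool:
  increments:
    - {"delta_pos":[0,0,0],"turn":0,"jaw":0.3}
    - {"delta_pos":[0,0,0],"turn":0,"jaw":0.3}
    - {"delta_pos":[0,0,0],"turn":0,"jaw":0.3}
    - {"delta_pos":[0,0,0],"turn":0,"jaw":0.3}
    - {"delta_pos":[0,0,0],"turn":0,"jaw":0.3}
    - {"delta_pos":[0,0,0],"turn":0,"jaw":0.3}
    - {"delta_pos":[0,0,0],"turn":0,"jaw":0.3}
    - {"delta_pos":[0,0,0],"turn":0,"jaw":0.3}

```text
time: 22.0
tool_pos: [0.4803, 0.159, 0.5215]
tcp_rot: [-3.141, -0.037, -0.0]
wrist_force: [0.6, 0.1, 0.2]
width: 0.649
grip_force: 0.0
```

drive_tool:
  increments:
    - {"delta_pos":[0,0,0],"turn":0,"jaw":0.3}
    - {"delta_pos":[0,0,0],"turn":0,"jaw":0.3}
    - {"delta_pos":[0,0,0],"turn":0,"jaw":0.3}
    - {"delta_pos":[0,0,0],"turn":0,"jaw":0.3}
    - {"delta_pos":[0,0,0],"turn":0,"jaw":0.3}
    - {"delta_pos":[0,0,0],"turn":0,"jaw":0.3}
    - {"delta_pos":[0,0,0],"turn":0,"jaw":0.3}
    - {"delta_pos":[0,0,0],"turn":0,"jaw":0.3}

```text
time: 22.67
tool_pos: [0.4803, 0.159, 0.5215]
tcp_rot: [-3.141, -0.037, -0.0]
wrist_force: [-0.2, -0.0, -0.8]
width: 0.65
grip_force: 0.0
```

drive_tool:
  increments:
    - {"delta_pos":[0,0,0],"turn":0,"jaw":0.3}
    - {"delta_pos":[0,0,0],"turn":0,"jaw":0.3}
    - {"delta_pos":[0,0,0],"turn":0,"jaw":0.3}
    - {"delta_pos":[0,0,0],"turn":0,"jaw":0.3}
    - {"delta_pos":[0,0,0],"turn":0,"jaw":0.3}
    - {"delta_pos":[0,0,0],"turn":0,"jaw":0.3}
    - {"delta_pos":[0,0,0],"turn":0,"jaw":0.3}
    - {"delta_pos":[0,0,0],"turn":0,"jaw":0.3}

```text
time: 23.33
tool_pos: [0.4803, 0.159, 0.5215]
tcp_rot: [-3.141, -0.037, -0.0]
wrist_force: [-1.1, -0.3, 0.6]
width: 0.65
grip_force: 0.0
```

```bash
python3 - <<'E'
from h import *
f=[load('d8')['img']]+[cam('side')['img'] for _ in range(20)]
g=[cv2.GaussianBlur(cv2.cvtColor(x,cv2.COLOR_BGR2GRAY)[225:280,215:262].astype(np.float32),(5,5),0) for x in f]
q=[cv2.GaussianBlur(cv2.cvtColor(x,cv2.COLOR_BGR2GRAY)[225:280,320:367].astype(np.float32),(5,5),0) for x in f]
h=cv2.createHanningWindow(g[0].shape[::-1],cv2.CV_32F)
print([tuple(np.round(cv2.phaseCorrelate(g[-1],x,h)[0],2)) for x in g])
print([round(float(np.abs(x-g[-1]).max()),0) for x in g],[round(float(np.abs(x-q[-1]).max()),0) for x in q])
print(bot.read_state()['time'])
E
```

```text
[(np.float64(0.0), np.float64(0.01)), (np.float64(-0.01), np.float64(0.04)), (np.float64(0.01), np.float64(-0.02)), (np.float64(0.0), np.float64(-0.02)), (np.float64(-0.05), np.float64(-0.05)), (np.float64(-0.01), np.float64(0.01)), (np.float64(0.03), np.float64(0.01)), (np.float64(-0.02), np.float64(-0.05)), (np.float64(-0.01), np.float64(0.02)), (np.float64(-0.04), np.float64(-0.0)), (np.float64(0.01), np.float64(-0.01)), (np.float64(-0.02), np.float64(-0.03)), (np.float64(0.01), np.float64(0.01)), (np.float64(-0.02), np.float64(0.01)), (np.float64(-0.06), np.float64(0.04)), (np.float64(-0.01), np.float64(0.02)), (np.float64(-0.08), np.float64(0.04)), (np.float64(-0.03), np.float64(0.02)), (np.float64(-0.01), np.float64(-0.05)), (np.float64(-0.0), np.float64(0.02)), (np.float64(0.0), np.float64(0.0))]
[6.0, 5.0, 6.0, 6.0, 6.0, 6.0, 6.0, 5.0, 5.0, 5.0, 5.0, 6.0, 6.0, 5.0, 7.0, 6.0, 6.0, 5.0, 8.0, 6.0, 0.0] [3.0, 3.0, 2.0, 2.0, 2.0, 2.0, 2.0, 3.0, 3.0, 3.0, 2.0, 3.0, 3.0, 2.0, 3.0, 3.0, 3.0, 3.0, 2.0, 2.0, 0.0]
24.3333
```

Still, and the gripper is clear. Handing in.

```bash
python3 -c "
from workcell import bot
print(bot.finish_job())"
```

```text
the job is handed in; nothing more can be done
None
```

The hook is back on the rod with the plate hanging still through the clip's hole, gripper clear, and I handed the job in at about 24 s; no verdict came back, and on the first try at re-hanging the hook pressed the rod with 17 N before I backed off and seated it lower.

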